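# Gauge a bush with a go/no-go plug

### The arm

A 7-joint arm with a two-finger parallel gripper is mounted at the origin on a cart in front of the work surface, level with it; the furniture and walls round the work are solid. World frame = base frame: x ahead of the robot, y to its left, z up, the work surface at z = 0. Lengths are in m, angles in rad, forces in N, time in s.
With the tool pointing down it reaches from about 0.4 to 0.85 m from the base axis. Payload 4.5 kg.
Tool frame: the origin (TCP) lies on the mounting face of the last link; the fingertips stand 166 mm ahead of it and the grasp point (between the pads) lies 147 mm ahead of it; z points along the fingers, y is the direction in which the jaws open and shut (so a half turn about z gives the same grasp; the last joint's range is limited). The gripper opens to 88 mm and grips with 3 to 60 N. Pads are 18 mm wide; open, the fingers measure 123 mm over their backs; the gripper's body (75 mm by 187 mm) begins 45 mm behind the grasp point.
Start: joints at [1.271, 0.689, -0.195, 1.565, 0.157, 0.902, -0.215], TCP at [0.205, -0.591, 0.405] pointing down, gripper open.
Joint ranges: [-3.01, 3.01], [-0.46, 2.08], [-1.47, 1.51], [0.13, 2.56], [-1, 4.14], [0.04, 2.09], [-2.66, 2.66]. Speed limits (rad/s): [2.57, 2.57, 3.14, 3.14, 3.14, 3.14, 3.14].

### API

Orientations are given as a unit quaternion [w, x, y, z].
In Python, from rig import move_pose, move_straight, set_joints, command_gripper, sleep, ik, capture, calibration, IKError, sign_off, current_t, current_q, current_dq, current_tau, current_position, current_tool_rot, current_ft_force, current_ft_torque, current_width gives the robot as it stands. Calls block until the motion is done:
- move_pose(position, orientation): joint-space move of the TCP to a pose.
- move_straight(position, orientation=None, vel=0.15): straight line of the TCP; orientation=None keeps the orientation; vel is the mean speed in m/s.
- set_joints(angles): joint-space move.
- command_gripper(opening): finger opening in m; the grip force is fixed at half the most; returns when the fingers have stopped.
- sleep(seconds).
- ik(position, orientation): joint angles nearest the present ones, or None.
- capture(name): name is "side" or "top"; returns (picture, depth): 384x512x3 uint8, blue, green, red; 384x512 float32, m along the optical axis (not along the pixel's ray), 0 where there is no reading.
- calibration(name): a dict with "camera_matrix" (3x3 intrinsics, pixels), "camera_from_world" (4x4, takes a point from world to camera coordinates). Camera axes: x right, y down, z forward; pixel columns grow to the right and rows downward; lengths in m; the calibration is good to about 2 mm. A picture is of the moment at which its call begins. calibration takes no time and is no camera call.
A pose or a line that the arm cannot do raises IKError and nothing moves.
- sign_off(): hands the job in, once; it reports no verdict.
Readings, each from a call of its own:
- current_t(): time.
- current_q(): joint angles.
- current_dq(): joint speeds.
- current_tau(): joint torques, N m.
- current_position(): TCP position.
- current_tool_rot(): TCP orientation.
- current_ft_force(): force on the tool from outside, world axes, zero at the start.
- current_ft_torque(): the same for the moment, N m.
- current_width(): finger opening in m.
Only numpy, scipy, OpenCV 4.12 (cv2) and the standard library are available. Lean on these libraries where they do the work, as an engineer would, in place of code of your own. Each camera call takes 0.05 s, during which the arm holds its last target.

### The job

Check the bore of the brass bush in the grey bearing block with the double-ended plug gauge: push the long green-ringed go end fully home until its guard meets the bush, and draw it out; then offer up the short red-ringed no-go end to the same bore and press it lightly, about 10 N for a second, centred in the countersink to confirm that it will not enter. Feel your way in: the bore is not in the middle of the bush, and the gauge must never be pushed against the block with more than 25 N. Then lay the gauge back in its wooden rest, let go, and leave the oil can, loupe and vial where they stand.

Things in the scene. Friction and masses are not known exactly. Their poses are not given: they have to be found in the camera images.
- gauge: Double-ended plug gauge, 134 mm long, about 160 g, lying level in the wooden rest. Origin on its axis, mid-handle; +x along the axis to the go end. Handle: aluminium hexagon bar 16 mm across flats, x = -35 to 35 mm, flats facing +y and -y upright as it lies: grasp them from above at the middle (free between the rest's uprights: x = -25 to 25 mm). Guard discs 34 mm across, 5 mm thick at its ends.
- go_tip (a point): Centre of the end face of the go plug, 78 mm along the gauge's +x. The go plug (green guard) is 20 mm in diameter and 38 mm long, its end bevelled 2.5 mm at 45 degrees.
- nogo_tip (a point): Centre of the end face of the no-go plug, 56 mm along the gauge's -x. The no-go plug (red guard) is 24 mm in diameter and 16 mm long, its end flat with a sharp rim.
- block: Grey bearing block, fixed, foot 76 x 100 x 14 mm (screw heads and ribs on it up to 29 mm high), with an upright 32 mm thick (x = -16 to 16 mm), 64 mm wide, top at 97 mm. Origin at the centre of its underside; x parallel to the level bore, the -x face looks to the robot; z up. A brass bush of 42 mm outside diameter sits in the upright, flush with both faces.
- bush_mark (a point): Centre of the round brass bush (not of its bore), midway between its faces, 65 mm above the worktop; axes as the block's. The bore, 21.2 mm in diameter and right through, runs parallel to x but 5 mm off this point, in an unmeasured direction that differs each time: left, right or upward, at most 30 degrees below level.
- rest: Wooden rest for the gauge, fixed, base 90 x 56 x 10 mm, with two uprights 6 mm thick at x = -28 and 28 mm that carry the handle in open 120 degree vees, lips 48 mm high. Origin at the centre of its underside; x along the resting gauge, z up.
- rest_seat (a point): Where the gauge's origin lies when it rests in the vees: 50 mm above the worktop, midway between the uprights; axes as the rest's. The handle has about 4 mm of play either way along x.
- oil_can: red oil can, 68 mm in diameter, 118 mm high, loose bystander; origin at the centre of its underside
- loupe: black eye loupe, 39 mm in diameter, 33 mm high, loose bystander; origin at the centre of its underside
- vial: glass vial with cork, 24 mm in diameter, 54 mm high, loose bystander; origin at the centre of its underside
- bush_face (a point): Centre of the bush's face towards the robot, 16 mm along the block's -x from bush_mark. At each face the bore has a 45 degree countersink opening to 30 mm, 4.4 mm deep. A centred no-go plug stops on it with its end 3 mm below the face; the go plug goes in until its guard meets the face, its end then 6 mm out of the far face.

How it is judged:
By the outcome, as a careful person would: the job done as asked, in the order asked, and still so for the second after the job is handed in, with the robot touching nothing.
It also fails if it takes over 72 s, if anything falls off the work surface, if the arm or the gripper's body presses on something with over 40 N, if the wrist force passes 120 N, or if a joint passes its speed limit or range.

## Working session

There is one attempt and no reset: what is moved stays moved. The work goes in short steps, each a Python script; the robot and the scene stay as the last script left them, time stands still between calls to the robot, and variables do not carry over. Pictures are saved under pics/ and viewed, and the job is handed in when it is done.

```bash
ls; mkdir -p pics; python3 - <<'E'
from rig import *
import cv2, numpy as np
for n in("side","top"):
    p,d=capture(n); cv2.imwrite(f"pics/{n}0.png",p); np.save(f"pics/{n}0.npy",d)
    c=calibration(n); print(n,c["camera_matrix"],np.linalg.inv(c["camera_from_world"]).round(3))
print(current_t(),current_position(),current_tool_rot(),current_ft_force(),current_width())
E
```

```text
pics
side [[354.07287358   0.         253.60016021]
 [  0.         354.07287358 194.58250288]
 [  0.           0.           1.        ]] [[ 0.923 -0.272  0.272  0.266]
 [-0.384 -0.653  0.653 -0.415]
 [-0.    -0.707 -0.707  0.677]
 [ 0.     0.     0.     1.   ]]
top [[490.20990143   0.         256.25239177]
 [  0.         490.20990143 197.01398899]
 [  0.           0.           1.        ]] [[-0.012 -0.992  0.126  0.368]
 [-1.     0.013  0.005  0.146]
 [-0.006 -0.126 -0.992  1.252]
 [ 0.     0.     0.     1.   ]]
0.1 [ 0.20466479 -0.59024057  0.40398926] [-8.00087783e-04  9.86095756e-01  1.66176054e-01 -1.95901767e-04] [1.14287227 0.74895783 0.79806931] 0.08798791085713525
```

View pics/side0.png

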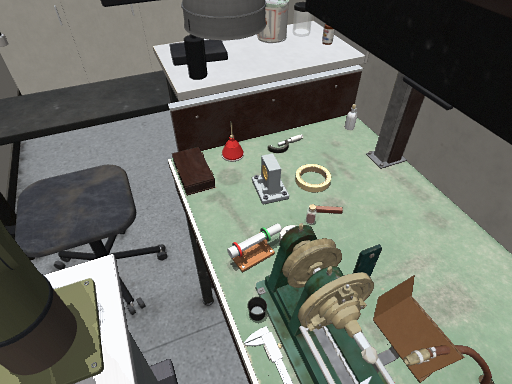

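View pics/top0.png

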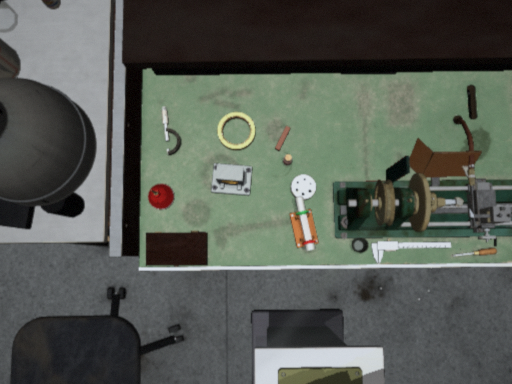

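```bash
python3 - <<'E'
import cv2, numpy as np
t=cv2.imread("pics/top0.png"); s=cv2.imread("pics/side0.png")
a=cv2.resize(t[150:260,200:340],None,fx=5,fy=5,interpolation=cv2.INTER_CUBIC)
b=cv2.resize(s[140:280,215:335],None,fx=4.2,fy=4.2,interpolation=cv2.INTER_CUBIC)
cv2.imwrite("pics/t0z.png",a);cv2.imwrite("pics/s0z.png",b)
E
```

```text
(no output)
```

View pics/t0z.png

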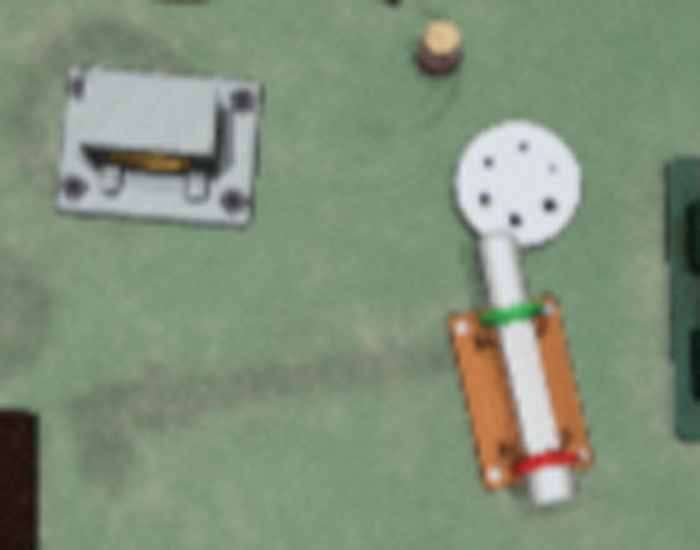

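View pics/s0z.png

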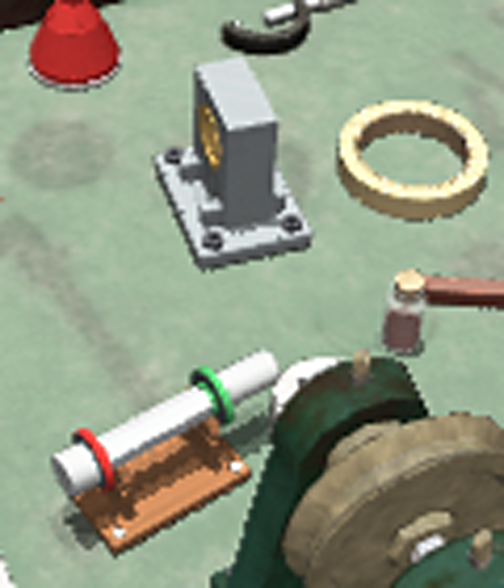

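```bash
cat > h.py <<'E'
import numpy as np, cv2
from rig import *
CAL={n:(calibration(n)["camera_matrix"],calibration(n)["camera_from_world"]) for n in("side","top")}
def ray(n,u,v):
    K,T=CAL[n]; Ti=np.linalg.inv(T); d=Ti[:3,:3]@np.linalg.solve(K,[u,v,1.]); return Ti[:3,3],d
def onz(n,u,v,z):
    o,d=ray(n,u,v); return o+d*(z-o[2])/d[2]
def tri(a,b):
    (o1,d1),(o2,d2)=ray("side",*a),ray("top",*b)
    d1=d1/np.linalg.norm(d1);d2=d2/np.linalg.norm(d2)
    s=np.linalg.lstsq(np.stack([d1,-d2],1),o2-o1,rcond=None)[0]
    p,q=o1+s[0]*d1,o2+s[1]*d2
    return (p+q)/2,np.linalg.norm(p-q)
def proj(n,P):
    K,T=CAL[n];c=T[:3,:3]@np.asarray(P)+T[:3,3];p=K@c;return p[:2]/p[2]
E
python3 - <<'E'
from h import *
np.set_printoptions(precision=4,suppress=True)
t=cv2.imread("pics/top0.png"); s=cv2.imread("pics/side0.png")
def cents(img,lo,hi,box,name):
    h=cv2.cvtColor(img,cv2.COLOR_BGR2HSV); m=cv2.inRange(h,lo,hi); k=np.zeros_like(m); x0,y0,x1,y1=box; k[y0:y1,x0:x1]=255; m&=k
    n,l,st,c=cv2.connectedComponentsWithStats(m)
    i=1+np.argmax(st[1:,4]); print(name,st[i],c[i]); 
    return c[i],(l==i)
B=(200,150,340,260)
g,_=cents(t,(50,150,60),(75,255,255),B,"tg"); r,_=cents(t,(0,180,100),(6,255,255),B,"tr")
gs,_=cents(s,(50,150,60),(75,255,255),(215,210,300,280),"sg"); rs,_=cents(s,(0,180,80),(6,255,255),(215,230,260,280),"sr")
print(tri(gs,g),tri(rs,r))
for z in(.05,.06): print(onz("top",*g,z),onz("top",*r,z))
w,m=cents(t,(8,100,60),(18,240,255),B,"orange")
h=cv2.cvtColor(t,cv2.COLOR_BGR2HSV); print("orange hsv",h[230,298],h[200,301],"grey",h[175,230],h[190,216])
# shape of orange hull
mm=(cv2.inRange(h,(5,90,60),(16,255,255))); mm[:,:285]=0;mm[:,325:]=0;mm[:205]=0;mm[255:]=0
pts=cv2.findNonZero(mm);R=cv2.minAreaRect(cv2.convexHull(pts)); 
P=[onz("top",*q,.01) for q in cv2.boxPoints(R)]; print("rest",R,np.array(P),np.mean(P,0))
# grey foot
mm=cv2.inRange(h,(0,0,60),(179,40,255)); mm[:,:205]=0;mm[:,260:]=0;mm[:155]=0;mm[200:]=0
cv2.imwrite("pics/m.png",cv2.resize(mm[150:200,200:265],None,fx=8,fy=8,interpolation=0))
n,l,st,c=cv2.connectedComponentsWithStats(mm); i=1+np.argmax(st[1:,4]); print(st[i])
R=cv2.minAreaRect(cv2.findNonZero((l==i).astype(np.uint8))); P=[onz("top",*q,.014) for q in cv2.boxPoints(R)]; print("blk",R,np.array(P),np.mean(P,0))
d=np.load("pics/top0.npy"); print(d[187,304],d[187,330], d[172,232])
for uv in((304,187),(304,205),(301,200)):
  o,dd=ray("top",*uv); print(uv,o+dd*d[uv[1],uv[0]])
E
```

```text
tg [303 211   4   2   5] [304.6 211.6]
tr [302 242   6   3  10] [304.2 242.6]
sg [269 236   1   5   5] [269. 238.]
sr [234 242   8  15  27] [238.2963 248.4815]
(array([0.4865, 0.0315, 0.04  ]), np.float64(0.00594951712783627)) (array([0.4114, 0.0339, 0.0363]), np.float64(0.00876195214252961))
[0.4827 0.0334 0.05  ] [0.4068 0.0362 0.05  ]
[0.4818 0.0344 0.06  ] [0.4064 0.0372 0.06  ]
orange [290 212  15  36 284] [297.0352 229.5035]
orange hsv [ 12 163 192] [ 72   6 216] grey [ 98  11 193] [ 87  12 189]
rest ((303.48822021484375, 227.9470672607422), (35.251197814941406, 22.01844024658203), 77.47119140625) [[ 0.4831  0.0696  0.01  ]
 [ 0.4947  0.0147  0.01  ]
 [ 0.4072 -0.0023  0.01  ]
 [ 0.3959  0.0521  0.01  ]] [0.4452 0.0335 0.01  ]
[ 205  155   48   42 1435]
blk ((228.5, 175.5), (41.0, 47.0), 90.0) [[0.6357 0.2828 0.014 ]
 [0.6341 0.1618 0.014 ]
 [0.5277 0.1629 0.014 ]
 [0.5292 0.2827 0.014 ]] [0.5817 0.2226 0.014 ]
1.246152 1.26685 1.1741338
(304, 187) [0.5486 0.0304 0.0182]
(304, 205) [0.4982 0.0352 0.0578]
(301, 200) [0.5109 0.0421 0.0559]
```

View pics/m.png

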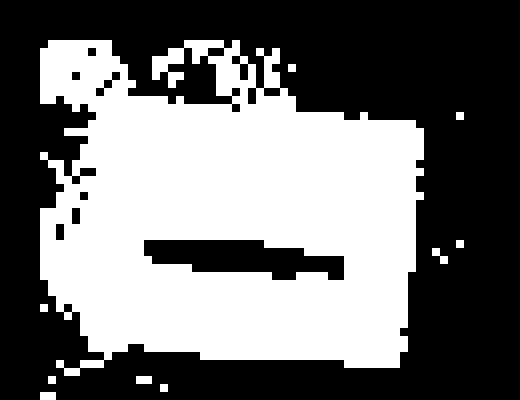

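```bash
python3 - <<'E'
from h import *
np.set_printoptions(precision=4,suppress=True)
t=cv2.imread("pics/top0.png")
tt=cv2.resize(t,None,fx=4,fy=4,interpolation=cv2.INTER_CUBIC); h=cv2.cvtColor(tt,cv2.COLOR_BGR2HSV)
def up(q): return (np.asarray(q)+.5)/4-.5
mm=cv2.inRange(h,(0,0,100),(179,30,255)); k=np.zeros_like(mm);k[155*4:205*4,205*4:258*4]=255;mm&=k
mm=cv2.morphologyEx(mm,cv2.MORPH_OPEN,np.ones((5,5)))
n,l,st,c=cv2.connectedComponentsWithStats(mm); i=1+np.argmax(st[1:,4]); m=(l==i).astype(np.uint8)*255
cv2.imwrite("pics/m2.png",np.hstack([m[620:820,800:1040]]))
R=cv2.minAreaRect(cv2.findNonZero(m)); P=np.array([onz("top",*up(q),.014) for q in cv2.boxPoints(R)]); print("blk",R,P,P.mean(0),np.linalg.norm(P[0]-P[1]),np.linalg.norm(P[1]-P[2]))
# depth cloud
d=np.load("pics/top0.npy")
K,T=CAL["top"];Ti=np.linalg.inv(T)
V,U=np.mgrid[150:260,200:340]; D=d[150:260,200:340]
C=np.stack([(U-K[0,2])/K[0,0]*D,(V-K[1,2])/K[1,1]*D,D],-1)@Ti[:3,:3].T+Ti[:3,3]
def rect(sel,name):
    X=C[sel][:,:2].astype(np.float32); R=cv2.minAreaRect(X*1000); print(name,len(X),np.median(C[sel][:,2]),R)
blk=(U<262)&(V<200)
rect(blk&(abs(C[...,2]-.097)<.005),"top97"); rect(blk&(abs(C[...,2]-.014)<.005),"foot14")
g=(U>285)&(U<325)&(V>195)
sel=g&(C[...,2]>.045); X=C[sel]; print("gauge",len(X),X[:,2].max()); 
vx,vy,x0,y0=cv2.fitLine(X[:,:2].astype(np.float32),cv2.DIST_HUBER,0,.001,.001).ravel(); a=(X[:,:2]-[x0,y0])@[vx,vy]; print(np.arctan2(vy,vx),x0,y0,a.min(),a.max())
rect(g&(abs(C[...,2]-.01)<.004),"base")
# work surface depth
print(np.median(C[(U<260)&(V>205)][:,2]))
E
```

```text
blk ((924.7232666015625, 715.6677856445312), (162.48130798339844, 122.53829193115234), 4.316027641296387) [[0.5386 0.2715 0.014 ]
 [0.6178 0.2656 0.014 ]
 [0.6085 0.1615 0.014 ]
 [0.5295 0.1683 0.014 ]] [0.5736 0.2167 0.014 ] 0.07940129723449907 0.10445479160326865
top97 349 0.09672530399920154 ((572.3466796875, 215.09634399414062), (63.53683853149414, 32.56083297729492), 84.00008392333984)
foot14 542 0.013889411381888483 ((572.2664184570312, 215.10076904296875), (100.35115814208984, 76.21118927001953), 84.04000854492188)
gauge 472 1.2520286673901426
0.1835822 0.4418156 0.03310955 -0.05469644337048975 0.07861775885245888
base 436 0.009764795025033357 ((450.6651611328125, 28.672971725463867), (87.7180404663086, 152.4239044189453), 89.32902526855469)
6.691787266410731e-05
```

View pics/m2.png

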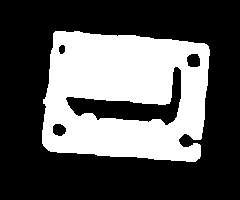

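```bash
python3 - <<'E'
from h import *
np.set_printoptions(precision=4,suppress=True)
def cloud(n):
    d=np.load(f"pics/{n}0.npy");K,T=CAL[n];Ti=np.linalg.inv(T);V,U=np.mgrid[:384,:512]
    C=np.stack([(U-K[0,2])/K[0,0]*d,(V-K[1,2])/K[1,1]*d,d],-1)@Ti[:3,:3].T+Ti[:3,3]; C[d==0]=np.nan; return C,U,V
C,U,V=cloud("top")
g=(U>285)&(U<325)&(V>195)&(V<260)
sel=g&(C[...,2]>.045)&(C[...,2]<.08); X=C[sel]; print("gauge",len(X))
for it in range(3):
    vx,vy,x0,y0=cv2.fitLine(X[:,:2].astype(np.float32),cv2.DIST_HUBER,0,.0001,.0001).ravel(); a=(X[:,:2]-[x0,y0])@[vx,vy]; b=(X[:,:2]-[x0,y0])@[-vy,vx]
    print(np.arctan2(vy,vx),x0,y0,a.min(),a.max(),b.min(),b.max(),"origin",np.array([x0,y0])+(a.min()+a.max())/2*np.array([vx,vy])-.011*np.array([vx,vy]))
    if it==0: X=X[abs(b)<.011]
for lo,hi in((-.03,.03),(-.053,-.042),(.045,.075)): k=(a>lo)&(a<hi)&(abs(b)<.011); 
for lo,hi in((-.03,.03),(-.056,-.042),(.045,.08)):
    a=(X[:,:2]-[x0,y0])@[vx,vy]; b=(X[:,:2]-[x0,y0])@[-vy,vx];k=(a>lo)&(a<hi); print(lo,np.percentile(X[k,2],[5,50,95]),b[k].min(),b[k].max())
G=g&(V>208)&(abs(C[...,2]-.01)<.003); X=C[G][:,:2].astype(np.float32)
k=(abs(X[:,0]-.445)<.06)&(abs(X[:,1]-.034)<.045); print("rest",cv2.minAreaRect(X[k]*1000))
# heights right of rest
for y in np.arange(.0,-.16,-.02):
    m=(abs(C[...,1]-y)<.01)&(C[...,0]>.38)&(C[...,0]<.52); print(round(y,2),np.nanmax(C[m][:,2]) if m.any() else None)
for nm,(u,v) in dict(oil=(161,196),loupe=(359,245),vial=(288,160)).items():
    m=(abs(U-u)<20)&(abs(V-v)<20)&(C[...,2]>.02); X=C[m]; print(nm,np.nanmean(X,0),X[:,2].max())
# bush
s=cv2.imread("pics/side0.png")
cv2.imwrite("pics/bush.png",cv2.resize(s[150:200,245:295],None,fx=12,fy=12,interpolation=cv2.INTER_CUBIC))
c,sn=np.cos(-.1047),np.sin(-.1047); R=np.array([[c,-sn,0],[sn,c,0],[0,0,1]]);O=np.array([.5723,.2151,0])
print("bushface px",proj("side",O+R@[-.016,0,.065]),[proj("side",O+R@np.array([-.016,dy,z])) for dy,z in((.021,.065),(-.021,.065),(0,.086),(0,.044))])
E
```

```text
gauge 461
0.19555108 0.45179138 0.034872446 -0.06470979412302147 0.06853756919487031 -0.017600555446446328 0.016452671374556346 origin [0.4429 0.0331]
0.19400457 0.46148562 0.036899477 -0.07462855894528564 0.05862851603990206 -0.011093203486947926 0.010792221452518637 origin [0.4428 0.0332]
0.19400457 0.46148562 0.036899477 -0.07462855894528564 0.05862851603990206 -0.011093203486947926 0.010792221452518637 origin [0.4428 0.0332]
-0.03 [0.0504 0.057  0.0659] -0.010142988621415173 0.01074333067956267
-0.056 [0.0495 0.0569 0.0656] -0.011093203486947926 0.010792221452518637
0.045 [0.0514 0.057  0.0617] -0.010359730948978815 0.009053482398658613
rest ((442.4842224121094, 35.272743225097656), (99.2942886352539, 72.97954559326172), 2.0095999240875244)
0.0 0.016325048278758247
-0.02 0.007779438803745986
-0.04 0.017680967220014
-0.06 0.19504331466272684
-0.08 0.21798302600828068
-0.1 0.20083253283368152
-0.12 0.21829389146593692
-0.14 0.22184159721292196
oil [0.5275 0.3928 0.0415] 0.12082045882239045
loupe [ 0.4286 -0.1003  0.0443] 0.0921092576313236
vial [0.5996 0.0584 0.0355] 0.05768011019530417
bushface px [263.2569 172.0327] [array([260.8453, 167.0058]), array([265.7441, 177.2168]), array([263.4114, 165.8805]), array([263.1074, 177.9903])]
```

View pics/bush.png

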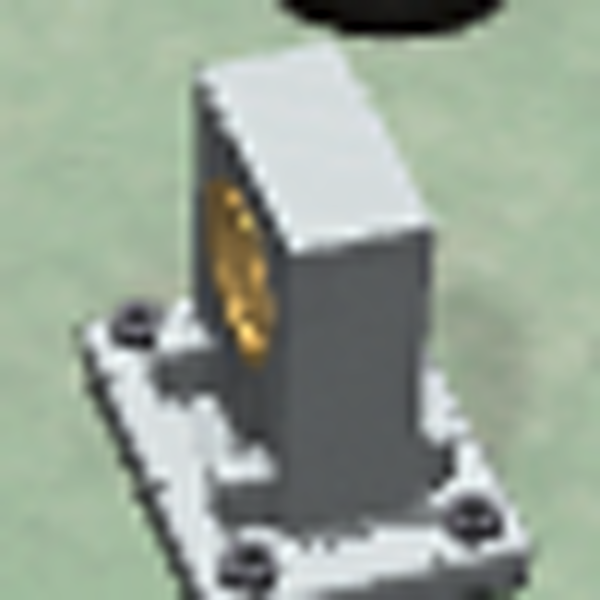

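```bash
python3 - <<'E'
from h import *
np.set_printoptions(precision=4,suppress=True)
for n in("top","side"):
    d=np.load(f"pics/{n}0.npy");K,T=CAL[n];Ti=np.linalg.inv(T);V,U=np.mgrid[:384,:512]
    C=np.stack([(U-K[0,2])/K[0,0]*d,(V-K[1,2])/K[1,1]*d,d],-1)@Ti[:3,:3].T+Ti[:3,3]; C[d==0]=np.nan
    X=C[(C[...,2]>.085)&(C[...,2]<.35)&(C[...,0]>.36)&(C[...,0]<.62)]
    y=.194;L=(X[:,:2]-[.4428,.0332])@np.array([[np.cos(y),-np.sin(y)],[np.sin(y),np.cos(y)]])
    k=(abs(L[:,0])<.06)&(L[:,1]<-.02); 
    print(n,k.sum()); o=np.argsort(-L[k,1])[:12]; print(np.c_[X[k][o],L[k][o]])
print([ (a,ik([.4428,.0332,.197],[0,np.cos(a/2),np.sin(a/2),0])) for a in (.194,.194+np.pi,.194-np.pi)])
E
```

```text
top 4952
[[ 0.4835 -0.0534  0.1614  0.0232 -0.0928]
 [ 0.4856 -0.0532  0.1629  0.0253 -0.093 ]
 [ 0.4877 -0.053   0.1642  0.0274 -0.0932]
 [ 0.4847 -0.0539  0.1711  0.0243 -0.0935]
 [ 0.4867 -0.0537  0.1725  0.0264 -0.0937]
 [ 0.4828 -0.0545  0.1672  0.0224 -0.0938]
 [ 0.492  -0.0529  0.1656  0.0317 -0.094 ]
 [ 0.4889 -0.0536  0.1732  0.0285 -0.0941]
 [ 0.4903 -0.0537  0.1608  0.0298 -0.0944]
 [ 0.4942 -0.053   0.1655  0.0339 -0.0945]
 [ 0.4914 -0.0542  0.1705  0.0308 -0.0952]
 [ 0.4937 -0.0544  0.1699  0.0331 -0.0958]]
side 8073
[[ 0.4881 -0.0559  0.1728  0.0273 -0.0962]
 [ 0.4859 -0.0564  0.1714  0.025  -0.0962]
 [ 0.4922 -0.0558  0.1736  0.0313 -0.0968]
 [ 0.4481 -0.0745  0.1014 -0.0156 -0.1067]
 [ 0.4636 -0.072   0.1799  0.0001 -0.1072]
 [ 0.4497 -0.0748  0.1109 -0.0141 -0.1073]
 [ 0.4458 -0.0756  0.0939 -0.018  -0.1073]
 [ 0.4513 -0.0745  0.1227 -0.0124 -0.1073]
 [ 0.4529 -0.0746  0.1316 -0.0109 -0.1077]
 [ 0.4473 -0.0757  0.1069 -0.0166 -0.1077]
 [ 0.4435 -0.0765  0.0862 -0.0204 -0.1078]
 [ 0.4492 -0.0754  0.1154 -0.0147 -0.1078]]
[(0.194, None), (3.335592653589793, array([ 0.0717,  0.9102, -0.4078,  2.2278,  1.4338,  0.3216,  0.1509])), (-2.947592653589793, array([ 0.0717,  0.9102, -0.4078,  2.2278,  1.4338,  0.3216,  0.1509]))]
```

```bash
cat >> h.py <<'E'
from scipy.spatial.transform import Rotation as Ro
TH=np.radians(12); X0=-.002
BLK=np.array([.5723,.2151,0]); BYAW=np.radians(-6.0)
def Rz(a): return Ro.from_euler('z',a).as_matrix()
def tool(origin,yaw,s=1,th=None,x0=None):
    """TCP pose holding gauge with origin & yaw (gauge frame)"""
    th=TH if th is None else th; x0=X0 if x0 is None else x0
    gx,gy=Rz(yaw)[:,0],Rz(yaw)[:,1]; Z=np.array([0,0,1.])
    z=np.sin(th)*gx-np.cos(th)*Z; y=s*gy; x=np.cross(y,z)
    R=np.stack([x,y,z],1); q=Ro.from_matrix(R).as_quat()
    return np.asarray(origin)+x0*gx-.147*z, np.r_[q[3],q[:3]]
def blk(p): return BLK+Rz(BYAW)@np.asarray(p)
def gauge_now():
    """gauge origin from current TCP, assuming nominal grasp"""
    q=current_tool_rot(); R=Ro.from_quat(np.r_[q[1:],q[0]]).as_matrix(); return current_position()+.147*R[:,2]
def F(n=10,dt=.01):
    a=[]
    for _ in range(n): a.append(current_ft_force()); sleep(dt)
    return np.mean(a,0)
E
python3 - <<'E'
from h import *
np.set_printoptions(precision=3,suppress=True)
for nm,o,yw in(("pick",[.4428,.0332,.05],.194),("pickhi",[.4428,.0332,.20],.194),("go",blk([-.056,0,.065]),BYAW),("goin",blk([-.100,0,.065]),BYAW),("nogo",blk([-.069,0,.065]),BYAW+np.pi),("nogofar",blk([-.16,0,.065]),BYAW+np.pi)):
    for s in(1,-1): print(nm,s,ik(*tool(o,yw,s)))
t0=current_t(); print(F(20),F(20),current_t()-t0)
E
```

```text
pick 1 [ 0.486  1.254 -1.256  2.399  1.805  1.159 -0.193]
pick -1 [ 0.069  0.936 -0.404  2.42   2.443  0.497  2.29 ]
pickhi 1 [-0.056  0.531 -0.182  2.339  0.939  0.116  0.636]
pickhi -1 [-0.188  0.531  0.019  2.345 -0.241  0.058 -1.311]
go 1 [-0.08   1.024 -0.832  2.035  1.533  0.808 -0.492]
go -1 [-0.313  0.91  -0.408  2.048  1.475  0.446  2.638]
goin 1 [-0.131  1.009 -0.831  2.142  1.609  0.81  -0.669]
goin -1 [-0.618  0.874  0.004  2.168  1.981  0.147  2.018]
nogo 1 [-0.483  0.951  0.082  1.748 -0.29   0.646 -1.856]
nogo -1 [-0.032  1.061 -0.764  1.723  0.725  0.854  0.357]
nogofar 1 [-0.651  0.914  0.21   1.997 -0.626  0.502 -1.592]
nogofar -1 [ 0.052  1.148 -1.079  1.96   1.057  0.945 -0.111]
[0.12  0.127 0.057] [-0.094 -0.044  0.089] 0.33330000000000004
```

```bash
sed -i 's/^TH=.*/TH=np.radians(6); X0=-.008/' h.py; python3 - <<'E'
from h import *
np.set_printoptions(precision=3,suppress=True)
for nm,o,yw in(("pick",[.4428,.0332,.05],.194),("pickhi",[.4428,.0332,.13],.194),("go",blk([-.056,0,.065]),BYAW),("goin",blk([-.100,0,.065]),BYAW),("gofar",blk([-.12,0,.16]),BYAW),("nogo",blk([-.069,0,.065]),BYAW+np.pi),("nogofar",blk([-.12,0,.065]),BYAW+np.pi)):
    for s in(1,-1): print(nm,s,ik(*tool(o,yw,s)))
E
```

```text
pick 1 [ 0.491  1.241 -1.256  2.323  1.646  1.124 -0.056]
pick -1 [-0.056  0.896 -0.196  2.351  2.496  0.251  2.232]
pickhi 1 [ 0.078  0.717 -0.408  2.316  1.42   0.27   0.143]
pickhi -1 None
go 1 [-0.56   0.888  0.053  1.997  0.121  0.174  0.819]
go -1 [-0.742  0.93   0.366  2.006 -0.998  0.274 -1.234]
goin 1 [-0.639  0.875  0.093  2.107 -0.068  0.08   0.952]
goin -1 [-0.668  0.88   0.142  2.109 -0.514  0.088 -1.746]
gofar 1 [-0.52   0.671 -0.141  2.107  0.507  0.329  0.36 ]
gofar -1 [-0.896  0.732  0.478  2.126 -0.788  0.355 -1.471]
nogo 1 [-0.552  0.932  0.161  1.822 -0.381  0.515 -1.782]
nogo -1 [-0.016  1.056 -0.822  1.793  0.927  0.827  0.163]
nogofar 1 [-0.7    0.929  0.326  1.963 -0.744  0.48  -1.465]
nogofar -1 [-0.064  1.016 -0.791  1.93   0.976  0.727  0.021]
```

```bash
python3 - <<'E'
from h import *
np.set_printoptions(precision=3,suppress=True)
t0=current_t()
p=current_position(); move_straight(p+[0,0,.12],vel=.3)
print(current_t()-t0,current_q())
O=np.array([.4428,.0332,.05]); P,q=tool(O,.194); gz=(O+Rz(.194)@[X0,0,0]-P)/.147
print("far",ik(P-gz*.2,q)," near",ik(P-gz*.06,q))
move_pose(P-gz*.2,q); print(current_t()-t0,current_q(),current_position(),"pick",ik(P,q),F())
i,_=capture("side");cv2.imwrite("pics/s1.png",i)
i,_=capture("top");cv2.imwrite("pics/t1.png",i)
E
```

```text
0.5499999999999999 [ 1.275  0.578 -0.206  1.393  0.121  1.182 -0.181]
far [ 0.262  0.464 -0.638  2.244  0.632  0.49   0.898]  near [ 0.059  0.762 -0.38   2.347  1.715  0.263 -0.15 ]
2.9167 [ 0.263  0.464 -0.637  2.243  0.632  0.491  0.898] [0.4   0.024 0.395] pick [ 0.491  1.241 -1.256  2.323  1.646  1.124 -0.056] [ 0.09  -0.018  0.214]
```

View pics/s1.png

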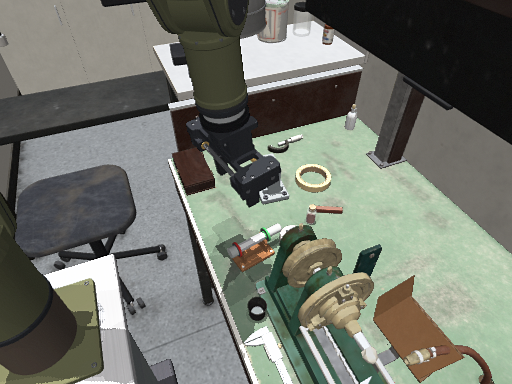

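View pics/t1.png

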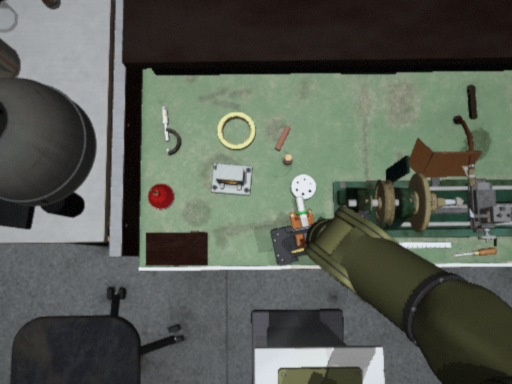

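```bash
python3 - <<'E'
from h import *
np.set_printoptions(precision=3,suppress=True)
t0=current_t()
O=np.array([.4428,.0332,.05]); P,q=tool(O,.194); gz=(O+Rz(.194)@[X0,0,0]-P)/.147
move_pose(P-gz*.11,q); print(current_q())
try: move_straight(P-gz*.06,q,vel=.15)
except IKError as e: print("E",e)
print(current_t()-t0,current_q(),current_position()-(P-gz*.06),"pick",ik(P,q),F())
i,_=capture("side");cv2.imwrite("pics/s2.png",i)
i,_=capture("top");cv2.imwrite("pics/t2.png",i)
E
```

```text
[-0.018  0.627 -0.25   2.332  1.014  0.175  0.552]
E the arm cannot follow that straight line within its joint ranges
0.4583999999999997 [-0.018  0.627 -0.25   2.332  1.014  0.175  0.552] [-0.005 -0.001  0.05 ] pick [ 0.308  1.022 -0.826  2.332  1.77   0.691 -0.184] [ 0.179 -0.035  0.16 ]
```

View pics/s2.png

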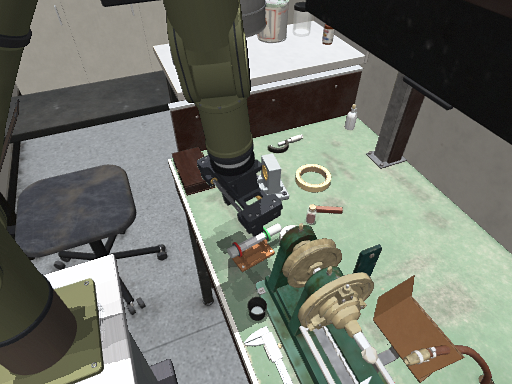

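View pics/t2.png

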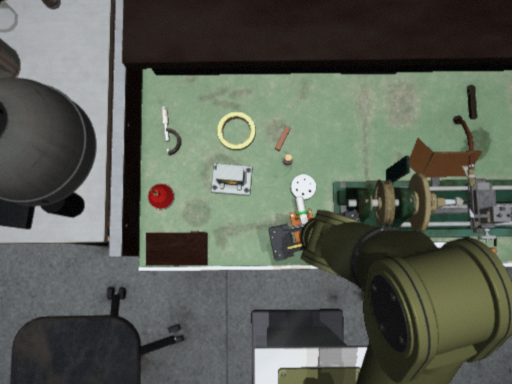

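```bash
python3 - <<'E'
from h import *
np.set_printoptions(precision=3,suppress=True)
O=np.array([.4428,.0332,.05])
for th in (6,3,0):
  for x0 in (-.008,):
    P,q=tool(O,.194,th=np.radians(th),x0=x0); gz=(O+Rz(.194)@[x0,0,0]-P)/.147
    for d in (.11,.08,.06,.04,.02,0): print(th,d,ik(P-gz*d,q))
E
```

```text
6 0.11 [-0.018  0.627 -0.248  2.332  1.017  0.173  0.55 ]
6 0.08 [ 0.204  0.752 -0.617  2.334  1.475  0.414  0.071]
6 0.06 [ 0.317  0.863 -0.828  2.333  1.553  0.601 -0.012]
6 0.04 [ 0.312  0.916 -0.826  2.336  1.635  0.629 -0.081]
6 0.02 [ 0.309  0.969 -0.826  2.335  1.707  0.659 -0.138]
6 0 [ 0.308  1.022 -0.826  2.332  1.77   0.691 -0.184]
3 0.11 [ 0.104  0.654 -0.441  2.264  0.899  0.342  0.653]
3 0.08 [-0.006  0.705 -0.273  2.286  0.998  0.21   0.571]
3 0.06 [-0.09   0.746 -0.14   2.299  1.096  0.106  0.483]
3 0.04 [ 0.198  0.854 -0.617  2.289  1.484  0.455  0.077]
3 0.02 [ 0.194  0.903 -0.614  2.291  1.593  0.47  -0.022]
3 0 [ 0.31   1.02  -0.828  2.285  1.625  0.679 -0.042]
0 0.11 [ 0.185  0.69  -0.579  2.198  0.842  0.486  0.703]
0 0.08 [ 0.094  0.731 -0.436  2.223  0.9    0.368  0.659]
0 0.06 [ 0.033  0.764 -0.34   2.237  0.95   0.288  0.618]
0 0.04 [-0.027  0.8   -0.244  2.248  1.021  0.205  0.554]
0 0.02 [-0.093  0.841 -0.139  2.257  1.137  0.114  0.445]
0 0 [ 0.195  0.953 -0.618  2.244  1.489  0.494  0.091]
```

```bash
python3 - <<'E'
from h import *
np.set_printoptions(precision=3,suppress=True)
t0=current_t()
O=np.array([.4428,.0332,.05]); P,q=tool(O,.194); gz=(O+Rz(.194)@[X0,0,0]-P)/.147
set_joints([ 0.317,0.863,-0.828,2.333,1.553,0.601,-0.012])
print(current_t()-t0,current_q(),current_position()-(P-gz*.06),"pick",ik(P,q),F())
i,_=capture("side");cv2.imwrite("pics/s3.png",i)
i,_=capture("top");cv2.imwrite("pics/t3.png",i)
E
```

```text
0.6082999999999998 [ 0.319  0.861 -0.828  2.333  1.55   0.6   -0.01 ] [ 0.    -0.001  0.001] pick [ 0.289  1.009 -0.788  2.333  1.786  0.658 -0.201] [-0.171  0.221 -0.236]
```

View pics/s3.png

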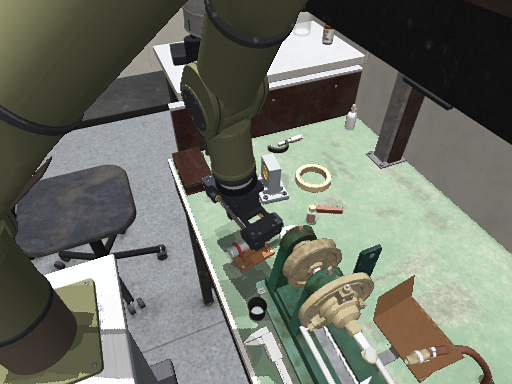

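View pics/t3.png

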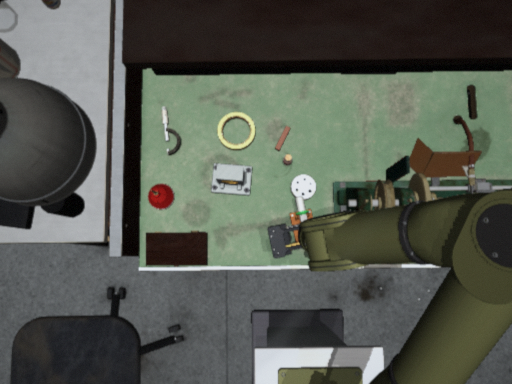

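```bash
python3 - <<'E'
from h import *
np.set_printoptions(precision=3,suppress=True)
t0=current_t()
O=np.array([.4428,.0332,.05]); P,q=tool(O,.194); gz=(O+Rz(.194)@[X0,0,0]-P)/.147
for d in (.03,.012,.001):
    move_straight(P-gz*d,q,vel=.1); f=F(5); print(d,f,current_position()-(P-gz*d))
    if np.linalg.norm(f)>4: break
print(current_t()-t0,current_q())
i,_=capture("side");cv2.imwrite("pics/s4.png",cv2.resize(i[180:300,200:330],None,fx=5,fy=5))
i,_=capture("top");cv2.imwrite("pics/t4.png",cv2.resize(i[170:260,260:360],None,fx=6,fy=6))
E
```

```text
0.03 [ 0.184 -0.064 -0.122] [-0.  0.  0.]
0.012 [-0.11  -0.139 -0.525] [-0.  0.  0.]
0.001 [-0.238  0.087  0.224] [-0.  0.  0.]
1.1665999999999999 [ 0.304  1.016 -0.818  2.332  1.769  0.682 -0.184]
```

View pics/s4.png

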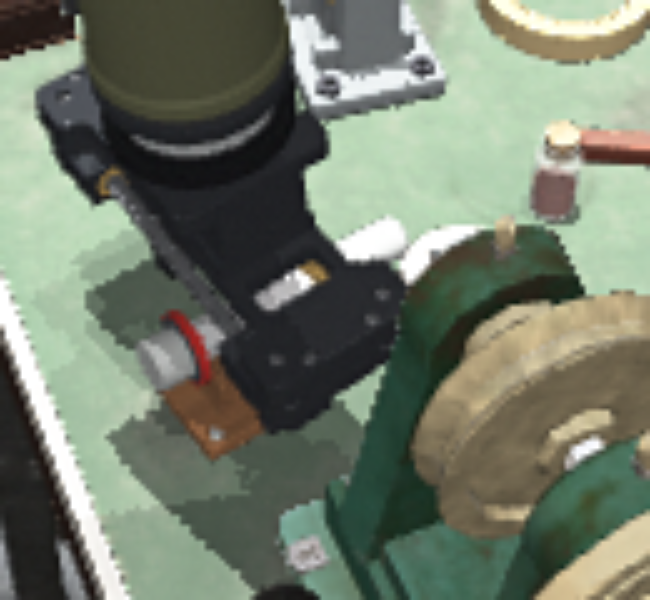

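View pics/t4.png

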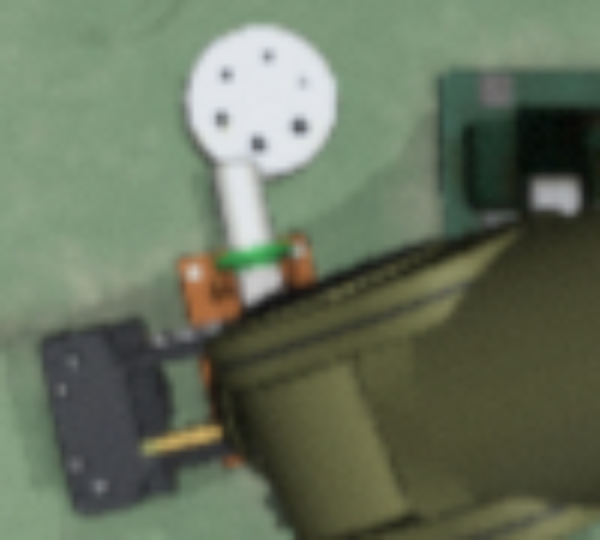

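```bash
python3 - <<'E'
from h import *
np.set_printoptions(precision=4,suppress=True)
t0=current_t()
w=command_gripper(0.0); print(w,current_width(),F(10),current_ft_torque())
p=current_position()
move_straight(p+[0,0,.004],vel=.05); print(F(10))
move_straight(p+[0,0,.03],vel=.1); print(current_width(),F(10),current_ft_torque(),current_t()-t0,current_position(),current_tool_rot())
i,_=capture("side");cv2.imwrite("pics/s5.png",cv2.resize(i[180:300,200:330],None,fx=5,fy=5))
E
```

```text
False 0.014987872603817717 [ 0.5039 -3.8014  0.7625] [-0.6754 -0.1245 -0.0685]
[ 0.0594 -0.0513 -2.1404]
0.015074249991912484 [ 0.0847 -0.1165 -1.98  ] [ 0.0106  0.0555 -0.013 ] 2.0084 [0.4197 0.0279 0.2267] [ 0.0518 -0.0967  0.9939  0.005 ]
```

View pics/s5.png

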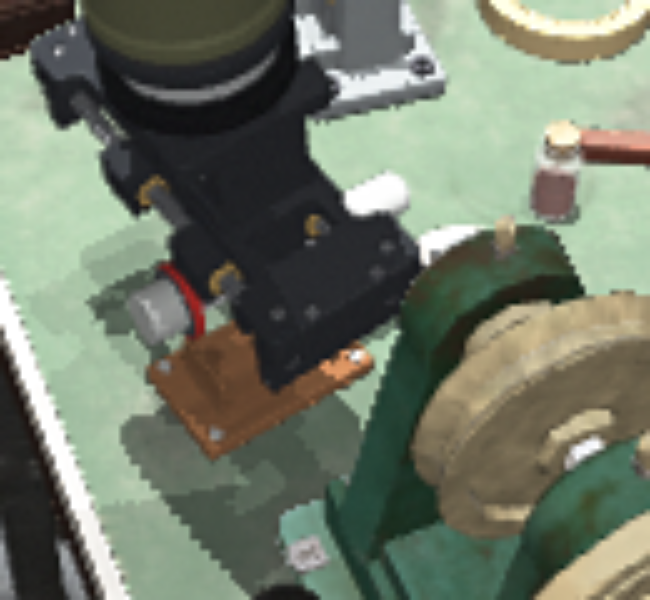

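```bash
python3 - <<'E'
from h import *
np.set_printoptions(precision=4,suppress=True)
print(current_t())
p=current_position(); move_straight(p+[-.02,.05,.10],vel=.2); print(current_q())
for o in ([-.15,0,.16],[-.13,0,.065],[-.056,0,.065]): print(ik(*tool(blk(o),BYAW)))
P,q=tool(blk([-.15,0,.13]),BYAW); move_pose(P,q); print(current_q(),current_t())
try:
    P,q=tool(blk([-.12,0,.065]),BYAW); move_straight(P,q,vel=.15)
except IKError as e: print(e)
print(current_t(),current_q(),F(10),current_position()-P,ik(*tool(blk([-.056,0,.065]),BYAW)))
i,_=capture("side");cv2.imwrite("pics/s6.png",cv2.resize(i[130:280,190:330],None,fx=5,fy=5)[:600])
i,_=capture("top");cv2.imwrite("pics/t6.png",cv2.resize(i[130:270,180:360],None,fx=4,fy=4))
E
```

```text
8.2917
[ 0.254   0.7055 -0.9131  2.3008  1.2097  0.6152  0.1638]
[-0.1434  0.7752 -0.8414  2.1547  1.1532  0.7016 -0.3525]
[-0.2151  0.9458 -0.6812  2.1553  1.4676  0.6102 -0.5872]
[-0.1365  0.9707 -0.6744  1.9744  1.2697  0.6366 -0.2425]
[-0.188   0.8215 -0.7689  2.177   1.2591  0.6498 -0.4478] 9.6917
10.3167 [-0.1938  0.9513 -0.6937  2.1323  1.4409  0.6226 -0.5383] [-0.094   0.0701 -1.7491] [-0.0002 -0.0002  0.0009] [-0.1359  0.971  -0.6755  1.9743  1.2703  0.6376 -0.2429]
```

View pics/s6.png

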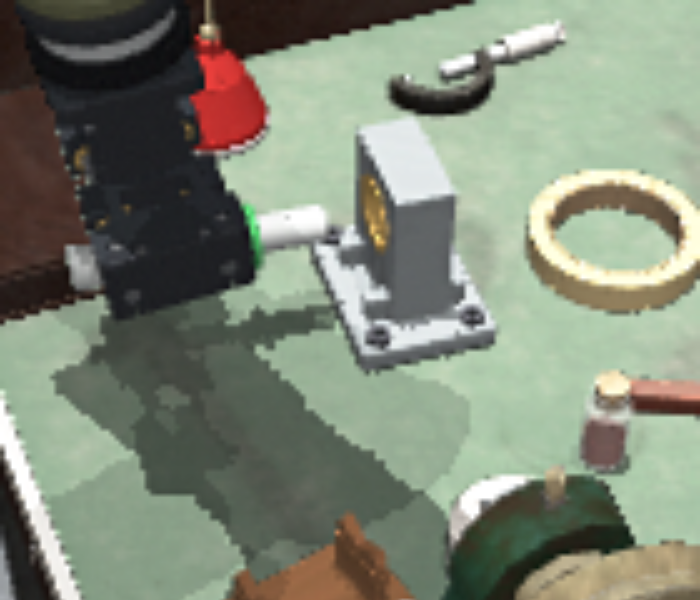

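View pics/t6.png

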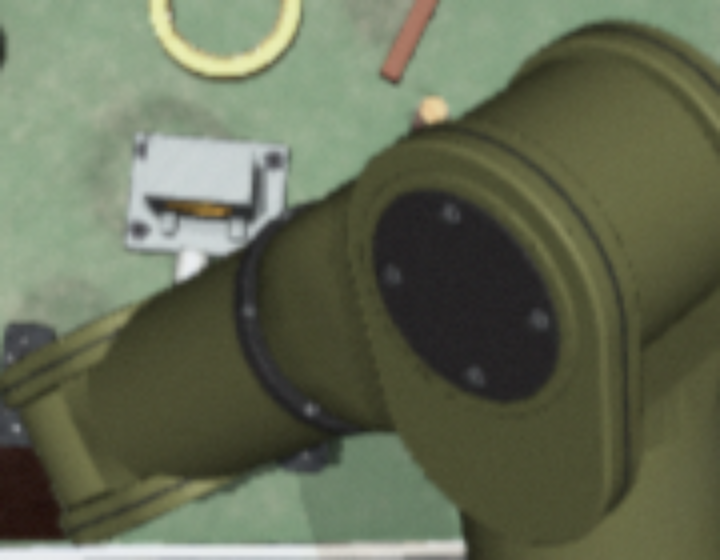

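```bash
python3 - <<'E'
from h import *
np.set_printoptions(precision=4,suppress=True)
o=gauge_now()-Rz(BYAW)@[X0,0,0]
print("origin blk", Rz(BYAW).T@(o-BLK))
for n in("side","top"):
    _,d=capture(n);K,T=CAL[n];Ti=np.linalg.inv(T);V,U=np.mgrid[:384,:512]
    C=np.stack([(U-K[0,2])/K[0,0]*d,(V-K[1,2])/K[1,1]*d,d],-1)@Ti[:3,:3].T+Ti[:3,3]; C[d==0]=np.nan
    L=(C-BLK)@Rz(BYAW)
    s=(abs(L[...,0]+.06)<.02)&(abs(L[...,1])<.018)&(abs(L[...,2]-.065)<.018); X=L[s]; print(n,len(X))
    if len(X)>8:
        from scipy.optimize import least_squares
        # cylinder r=10 about axis: y=a+b*(x+.06), z=c+e*(x+.06)
        def f(p): dy=X[:,1]-p[0]-p[1]*(X[:,0]+.06); dz=X[:,2]-p[2]-p[3]*(X[:,0]+.06); return np.hypot(dy,dz)-.010
        r=least_squares(f,[0,0,.065,0],loss="soft_l1",f_scale=.001); print("axis y,slope,z,slope",r.x,"res",np.median(abs(r.fun)),"xmax",X[:,0].max())
    t=(abs(L[...,0])<.015)&(abs(L[...,1])<.03)&(abs(L[...,2]-.097)<.006); print("top z",np.median(L[t][:,2]),"y range",np.percentile(L[t][:,1],[1,99]),"x",np.percentile(L[t][:,0],[1,99]))
    t=(abs(L[...,0]+.016)<.004)&(abs(L[...,1])<.025)&(L[...,2]<.09)&(L[...,2]>.04); print("face x",np.median(L[t][:,0]) if t.any() else 0)
E
```

```text
origin blk [-0.12    0.0003  0.0659]
side 114
axis y,slope,z,slope [ 0.0005  0.0117  0.065  -0.0683] res 0.0007708189823719342 xmax -0.040304007310488624
top z 0.09698931209669302 y range [-0.0296  0.0282] x [-0.0139  0.0144]
face x -0.013618435368884643
top 52
axis y,slope,z,slope [0.0011 0.0372 0.0647 0.0112] res 0.0009029034796290102 xmax -0.04166880596338511
top z 0.09676531284562605 y range [-0.0292  0.0293] x [-0.0147  0.0149]
face x -0.015901942180007806
```

```bash
cat >> h.py <<'E'
def go(x,y,z,yaw=None,vel=.03):
    P,q=tool(blk([x,y,z]),BYAW if yaw is None else yaw); move_straight(P,q,vel=vel)
def at(yaw=None):
    yaw=BYAW if yaw is None else yaw
    return Rz(BYAW).T@(gauge_now()-Rz(yaw)@[X0,0,0]-BLK)
def FB(base,n=5,dt=.008): return Rz(BYAW).T@(F(n,dt)-base)
E
python3 - <<'E'
from h import *
np.set_printoptions(precision=4,suppress=True)
x=-.099; go(x,0,.065,vel=.08); sleep(.2); base=F(20); print("base",base,at(),current_t()); np.save("base.npy",base)
T0=current_ft_torque()
for k in range(24):
    x+=.0005; go(x,0,.065,vel=.02); f=FB(base); print(round(x+.078,4),f,at()[0]+.078)
    if f[0]<-3 or np.linalg.norm(f)>5: break
sleep(.1);print(FB(base,15),current_ft_torque()-T0,at(),current_t())
E
```

```text
base [-0.1004 -0.0816 -2.0861] [-0.0993  0.      0.065 ] 11.375
-0.0205 [0.4253 0.2211 0.4169] -0.02049299364637744
-0.02 [ 0.1769 -0.2368  0.244 ] -0.01997837732964175
-0.0195 [-0.1838 -0.0315  0.3451] -0.019457964055624152
-0.019 [ 0.0324 -0.3068  0.2386] -0.01898566720766344
-0.0185 [-0.1154  0.3751  0.1872] -0.01849411224922476
-0.018 [ 0.0517 -0.2022  0.306 ] -0.01796781883742174
-0.0175 [-0.0803  0.5141 -0.0798] -0.017454118442822228
-0.017 [-0.029  -0.3925 -0.1273] -0.016977136713910185
-0.0165 [0.5467 0.2966 0.2333] -0.016489562976710476
-0.016 [-0.169   0.0294  0.0004] -0.015978347094047204
-0.0155 [ 0.1716 -0.0633  0.2552] -0.015465346502617897
-0.015 [0.267  0.2993 0.2911] -0.015000171086313865
-0.0145 [-0.6037 -0.0959  0.3389] -0.01461101921097216
-0.014 [-1.7033  0.013   0.455 ] -0.01437714895493325
-0.0135 [-3.2466 -0.674   0.9702] -0.014156898830669895
[-4.7208 -0.6235  0.4714] [-0.0717  0.8575 -0.0429] [-0.0921 -0.0001  0.0649] 15.975
```

```bash
cat >> h.py <<'E'
def probe(y,z,x0,thr=-3,n=14,step=.0006,base=None):
    base=np.load("base.npy") if base is None else base
    xb=x0-.078; go(xb,y,z,vel=.08); last=None
    for k in range(n):
        xb+=step; go(xb,y,z,vel=.02); f=FB(base,4); a=at()[0]+.078
        if f[0]<thr or np.linalg.norm(f)>6: break
    f=FB(base,12); a=at()
    print("probe",round(y*1e3,1),round(z*1e3,1),"tip x",(a[0]+.078)*1e3,"f",f,"actual yz",a[1:]*1e3,"t",current_t(),flush=True)
    return a,f
E
python3 - <<'E'
from h import *
np.set_printoptions(precision=2,suppress=True)
go(-.095,0,.065); 
for y,z in((-.003,.065),(0,.068),(.003,.065)):
    probe(y,z,-.0165); go(-.0960,y,z,vel=.05)
E
```

```text
probe -3.0 65.0 tip x -11.776314333517432 f [-3.92 -0.3   0.61] actual yz [-3.07 64.89] t 19.1417
probe 0.0 68.0 tip x -13.479802656121558 f [-3.18 -0.62  0.5 ] actual yz [-0.17 67.87] t 21.4833
probe 3.0 65.0 tip x -15.510462676039255 f [-4.62  0.1   0.6 ] actual yz [ 2.96 64.85] t 22.9333
```

```bash
python3 - <<'E'
from h import *
np.set_printoptions(precision=2,suppress=True)
y,z=-.0047,.0672
go(-.0940,y,z,vel=.05)
probe(y,z,-.0135,n=12,step=.001)
E
```

```text
probe -4.7 67.2 tip x -1.3916402520549875 f [-0.23 -1.09  0.57] actual yz [-4.72 67.2 ] t 27.25
```

```bash
python3 - <<'E'
from h import *
np.set_printoptions(precision=2,suppress=True)
base=np.load("base.npy"); y,z=-.0047,.0672; x=-.001-.078
for k in range(40):
    r=-.056-x
    x+= .003 if r>.004 else .0006
    go(x,y,z,vel=.04); f=FB(base,4)
    print(round((x+.078)*1e3,1),f,at()*1e3,y*1e3,z*1e3)
    if f[0]<-5 or abs(f[1])>8 or abs(f[2])>8: break
    y+=np.clip(.0002*f[1],-.0004,.0004) if abs(f[1])>.7 else 0
    z+=np.clip(.0002*f[2],-.0004,.0004) if abs(f[2])>.7 else 0
print(FB(base,12),current_ft_torque(),current_t()); np.save("bore.npy",[y,z])
i,_=capture("side");cv2.imwrite("pics/s7.png",cv2.resize(i[130:250,210:330],None,fx=5,fy=5))
E
```

```text
2.0 [ 0.43 -0.96  0.49] [-75.42  -4.72  67.24] -4.7 67.2
5.0 [ 0.65 -0.87  1.07] [-72.53  -4.83  67.27] -4.892427387236597 67.2
8.0 [ 0.95 -0.7   0.66] [-69.63  -4.97  67.47] -5.066890610857858 67.41328439906174
11.0 [ 0.81 -0.42  0.68] [-66.64  -5.09  67.47] -5.207631806956402 67.41328439906174
14.0 [ 0.87 -0.66  0.86] [-63.66  -5.15  67.45] -5.207631806956402 67.41328439906174
17.0 [ 0.73 -0.95 -0.03] [-60.67  -5.16  67.63] -5.207631806956402 67.58564550459346
20.0 [ 0.4  -0.15  0.45] [-57.73  -5.26  67.62] -5.397424411691862 67.58564550459346
20.6 [-0.05 -0.53  0.43] [-57.43  -5.34  67.61] -5.397424411691862 67.58564550459346
21.2 [ 0.14 -0.03  0.04] [-56.85  -5.37  67.58] -5.397424411691862 67.58564550459346
21.8 [-0.11 -0.19  0.03] [-56.13  -5.39  67.59] -5.397424411691862 67.58564550459346
22.4 [-0.9  -0.28  0.34] [-55.88  -5.4   67.52] -5.397424411691862 67.58564550459346
23.0 [-2.92 -0.37  0.41] [-55.76  -5.47  67.42] -5.397424411691862 67.58564550459346
23.6 [-4.75 -0.97  0.56] [-55.67  -5.55  67.3 ] -5.397424411691862 67.58564550459346
24.2 [-6.12 -0.95  0.83] [-55.62  -5.66  67.26] -5.59159631046657 67.58564550459346
[-6.38 -1.08  0.81] [-0.01  1.2  -0.01] 31.3167
```

View pics/s7.png

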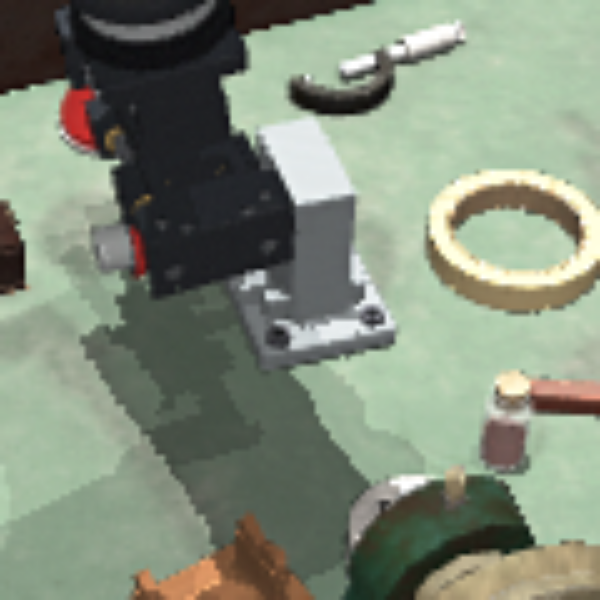

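```bash
python3 - <<'E'
from h import *
np.set_printoptions(precision=3,suppress=True)
y,z=-.0054,.0676
go(-.0575,y,z,vel=.03); 
go(-.085,y,z,vel=.06); print(FB(np.load("base.npy"),4))
go(-.125,y,z,vel=.12)
go(-.15,y,.17,vel=.25)
print(current_t(),current_q(),F())
YN=BYAW+np.pi
for o in([-.15,y,.2],[-.12,y,.15],[-.10,y,z],[-.07,y,z]): print(ik(*tool(blk(o),YN)))
i,_=capture("side");cv2.imwrite("pics/s8.png",cv2.resize(i[130:250,190:330],None,fx=5,fy=5))
E
```

```text
[ 0.082 -0.046  0.264]
33.3417 [-0.143  0.743 -0.815  2.156  1.108  0.68  -0.303] [ 0.214  0.152 -2.08 ]
[-0.678  0.648  0.23   1.976 -0.331  0.646 -1.886]
[-0.639  0.757  0.23   1.938 -0.393  0.586 -1.797]
[-0.614  0.916  0.228  1.916 -0.541  0.472 -1.639]
[-0.583  0.933  0.229  1.835 -0.484  0.529 -1.676]
```

View pics/s8.png

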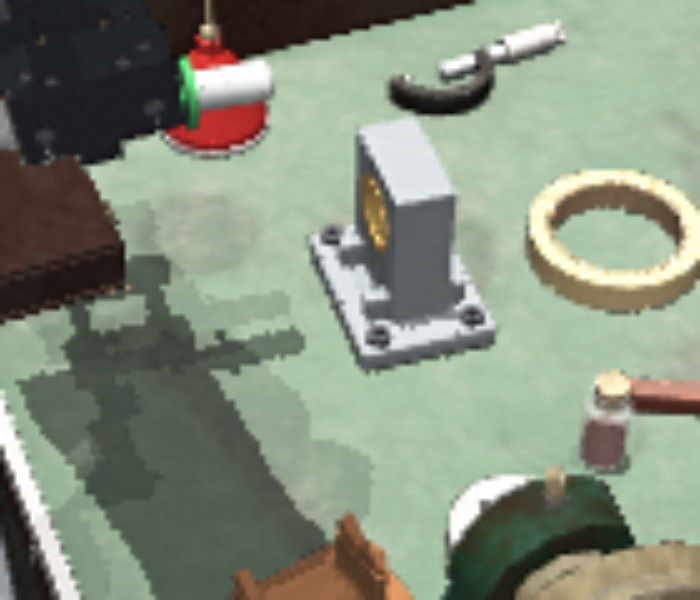

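```bash
python3 - <<'E'
from h import *
np.set_printoptions(precision=4,suppress=True)
y,z=-.0054,.0676; YN=BYAW+np.pi
move_pose(*tool(blk([-.15,y,.2]),YN)); print(current_t(),current_q(),F(4))
go(-.12,y,z,YN,vel=.2)
go(-.085,y,z,YN,vel=.1); sleep(.15); base=F(15); np.save("base2.npy",base); print(current_t(),base,at(YN))
for n in("side","top"):
    i,d=capture(n);K,T=CAL[n];Ti=np.linalg.inv(T);V,U=np.mgrid[:384,:512]
    cv2.imwrite(f"pics/{n}9.png",cv2.resize(i[140:240,200:310],None,fx=5,fy=5))
    C=np.stack([(U-K[0,2])/K[0,0]*d,(V-K[1,2])/K[1,1]*d,d],-1)@Ti[:3,:3].T+Ti[:3,3]; C[d==0]=np.nan
    L=(C-BLK)@Rz(BYAW)
    s=(abs(L[...,0]+.036)<.009)&(abs(L[...,1]-y)<.02)&(abs(L[...,2]-z)<.016); X=L[s]; print(n,len(X))
    if len(X)>8:
        from scipy.optimize import least_squares
        def f(p): return np.hypot(X[:,1]-p[0],X[:,2]-p[1])-.012
        r=least_squares(f,[y,z],loss="soft_l1",f_scale=.001); print(r.x,np.median(abs(r.fun)),X[:,0].max())
E
```

```text
34.8833 [-0.6775  0.6486  0.2293  1.9766 -0.3296  0.6457 -1.8855] [-0.2909 -0.0906 -2.2531]
36.5167 [-0.0463  0.0836 -1.8675] [-0.0857 -0.0053  0.0676]
side 0
top 0
```

View pics/side9.png

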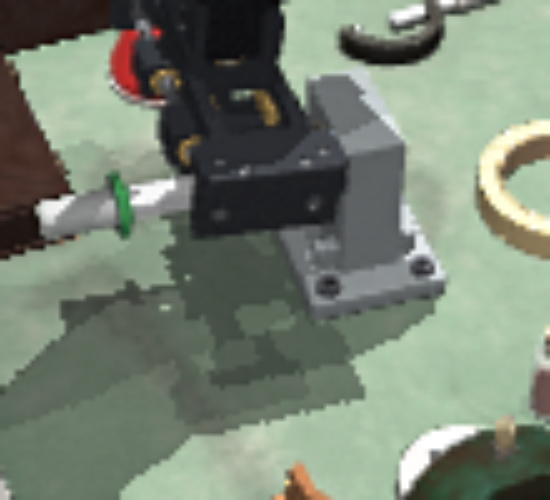

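View pics/top9.png

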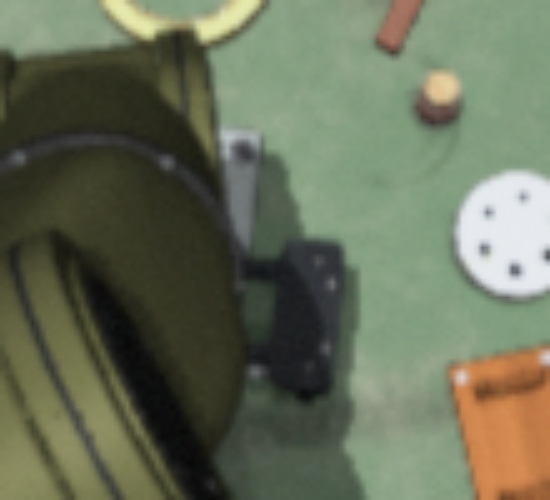

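```bash
cat >> h.py <<'E'
def nprobe(y,z,x0,thr=-3,n=14,step=.0006):
    YN=BYAW+np.pi; base=np.load("base2.npy")
    xb=x0-.056; go(xb,y,z,YN,vel=.06)
    for k in range(n):
        xb+=step; go(xb,y,z,YN,vel=.02); f=FB(base,4)
        if f[0]<thr or np.linalg.norm(f)>6: break
    f=FB(base,10); a=at(YN); print("nprobe",round(y*1e3,2),round(z*1e3,2),"cmd",(xb+.056)*1e3,"tip",(a[0]+.056)*1e3,"f",f,"yz",a[1:]*1e3,"t",current_t(),flush=True)
    return xb,a,f
E
python3 - <<'E'
from h import *
np.set_printoptions(precision=2,suppress=True)
y,z=-.0054,.0676
nprobe(y,z,-.017,n=10)
E
```

```text
nprobe -5.4 67.6 cmd -10.999999999999975 tip -10.997831653682157 f [-0.24  0.15 -0.14] yz [-5.42 67.59] t 39.8833
```

```bash
python3 - <<'E'
from h import *
np.set_printoptions(precision=2,suppress=True)
y,z=-.0054,.0676
nprobe(y,z,-.011,n=7)
i,_=capture("side");cv2.imwrite("pics/s10.png",cv2.resize(i[140:240,200:310],None,fx=5,fy=5))
E
```

```text
nprobe -5.4 67.6 cmd -9.199999999999992 tip -9.881905850458624 f [-3.32 -0.72  0.11] yz [-5.53 67.48] t 41.0667
```

View pics/s10.png

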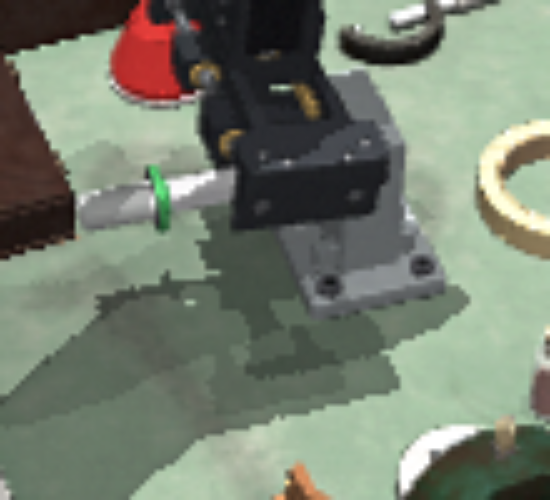

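```bash
python3 - <<'E'
from h import *
np.set_printoptions(precision=2,suppress=True)
y,z=-.0054,.0676; YN=BYAW+np.pi
R=[]
for dy,dz in((.0015,0),(-.0015,0),(0,.0015),(0,-.0015)):
    p=at(YN); go(-.0145-.056,p[1],p[2],YN,vel=.06)
    R.append(nprobe(y+dy,z+dz,-.0135,n=9,step=.0007,thr=-2.5))
E
```

```text
nprobe -3.9 67.6 cmd -9.999999999999973 tip -11.007326942185044 f [-4.59 -0.93  0.16] yz [-4.11 67.4 ] t 43.1167
nprobe -6.9 67.6 cmd -8.599999999999962 tip -9.455939355304997 f [-3.49  0.29 -0.32] yz [-6.87 67.42] t 45.6833
nprobe -5.4 69.1 cmd -9.999999999999973 tip -10.858745650444721 f [-3.68 -0.33 -0.65] yz [-5.55 68.89] t 47.6833
nprobe -5.4 66.1 cmd -9.299999999999969 tip -10.108502280256719 f [-3.45 -0.31  0.53] yz [-5.48 65.98] t 49.9667
```

```bash
python3 - <<'E'
import numpy as np
from scipy.optimize import least_squares
D=np.array([[-5.53,67.48,-9.88],[-4.11,67.4,-11.1],[-6.87,67.42,-9.46],[-5.55,68.89,-10.86],[-5.48,65.98,-10.11]])
f=lambda p:p[2]-np.hypot(D[:,0]-p[0],D[:,1]-p[1])-D[:,2]
for s in((-6.4,67),(-7,67.2),(-6,66)):
    r=least_squares(f,[*s,-9]);print(r.x,r.fun)
E
```

```text
[-6.40782511 66.94136652 -8.78128596] [ 0.0688097  -0.02443446  0.01336027 -0.05037881 -0.0073567 ]
[-6.40782512 66.94136649 -8.78128595] [ 0.06880969 -0.02443446  0.01336027 -0.05037883 -0.00735667]
[-6.40782512 66.94136647 -8.78128594] [ 0.06880969 -0.02443446  0.01336026 -0.05037884 -0.00735665]
```

```bash
python3 - <<'E'
from h import *
np.set_printoptions(precision=2,suppress=True)
y,z=-.0064,.0670; YN=BYAW+np.pi; base=np.load("base2.npy")
p=at(YN); go(-.0125-.056,p[1],p[2],YN,vel=.06)
go(-.0115-.056,y,z,YN,vel=.06)
xb,a,f=nprobe(y,z,-.0105,n=9,step=.0007,thr=-2.5)
for k in range(14):
    d=10+f[0]
    if d<.6: break
    xb+=np.clip(d*.0002,.0001,.0007)
    a=at(YN); y+=.7*(-.00641-a[1]); z+=.7*(.06694-a[2])
    go(xb,y,z,YN,vel=.03); f=FB(base,6)
print("press",f,(at(YN)+[.056,0,0])*1e3,"cmd",(xb+.056)*1e3,y*1e3,z*1e3,current_t())
t0=current_t(); H=[]
while current_t()-t0<1.3: H.append(FB(base,6))
H=np.array(H); print("hold",H[:,0],H.mean(0),(at(YN)+[.056,0,0])*1e3,current_t())
E
```

```text
nprobe -6.4 67.0 cmd -8.399999999999984 tip -9.183306207674608 f [-2.71 -0.27  0.33] yz [-6.43 66.86] t 51.65
press [-9.51 -0.08  1.03] [-8.82 -6.44 66.86] cmd -4.462056057188954 -6.149419642261659 67.56052492427543 54.05
hold [-9.37 -9.7  -9.47 -9.34 -9.31 -9.45 -9.58 -9.24 -9.35 -9.7  -9.2  -9.54
 -9.23 -9.52 -9.44 -9.21 -9.85 -9.67 -9.9  -9.18 -9.62 -9.43 -9.2  -9.81
 -9.3  -9.79] [-9.48 -0.32  0.75] [-8.84 -6.45 66.85] 55.35
```

```bash
python3 - <<'E'
from h import *
np.set_printoptions(precision=4,suppress=True)
YN=BYAW+np.pi; y,z=-.0064,.0669
go(-.07,y,z,YN,vel=.1); go(-.12,y,z,YN,vel=.2); go(-.15,y,.2,YN,vel=.3)
print(current_t())
set_joints([-0.143,0.743,-0.815,2.156,1.108,0.68,-0.303])
set_joints([0.254,0.7055,-0.9131,2.3008,1.2097,0.6152,0.1638]); print(current_t(),current_position())
O=np.array([.4428,.0332,.05]); P,q=tool(O,.194)
move_straight(P+[0,0,.03],q,vel=.2); print(current_t(),current_q())
move_straight(P+[0,0,.006],q,vel=.12); print(current_t(),F(4),current_position()-P)
i,_=capture("side");cv2.imwrite("pics/s11.png",cv2.resize(i[180:300,200:330],None,fx=5,fy=5))
i,_=capture("top");cv2.imwrite("pics/t11.png",cv2.resize(i[170:260,260:360],None,fx=6,fy=6))
E
```

```text
56.6083
58.65 [0.3998 0.0771 0.326 ]
59.3667 [ 0.2906  0.9302 -0.793   2.3267  1.6695  0.6121 -0.1058]
59.7167 [-0.3015 -0.417  -1.717 ] [0.0001 0.0008 0.0069]
```

View pics/s11.png

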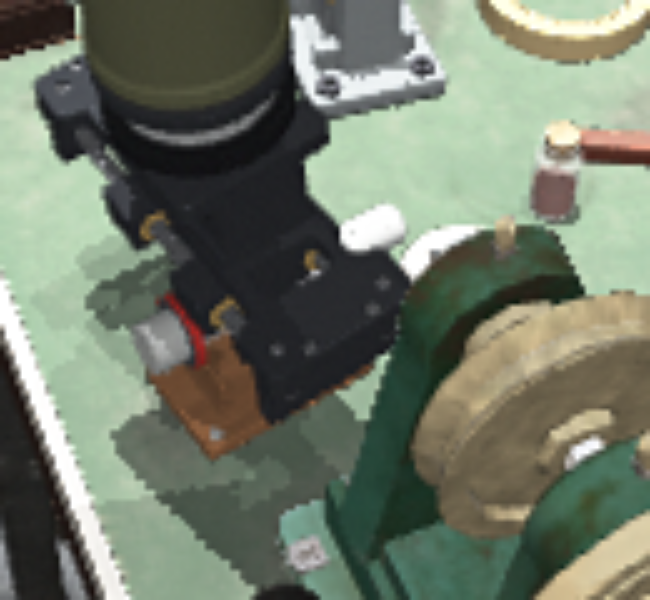

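View pics/t11.png

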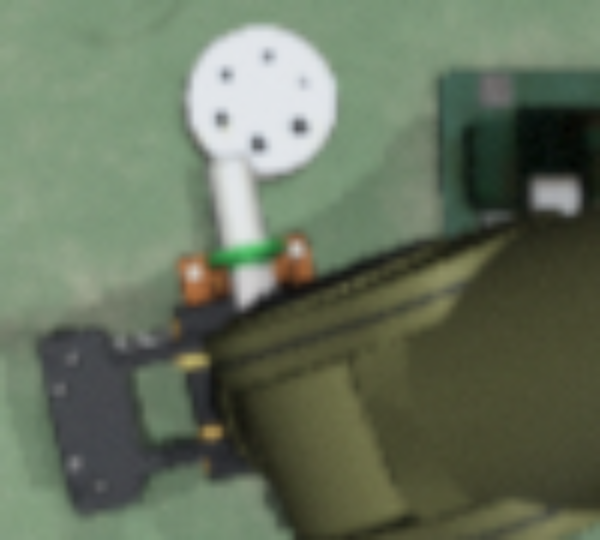

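```bash
python3 - <<'E'
from h import *
np.set_printoptions(precision=3,suppress=True)
O=np.array([.4428,.0332,.05])+Rz(.194)@[0,-.001,0]; P,q=tool(O,.194)
b=F(6)
for h in(.003,.0018,.0008,-.0002,-.001):
    move_straight(P+[0,0,h],q,vel=.04); f=F(5)-b; print(h,f,current_position()-P,current_t())
    if f[2]>2.5: break
    if abs(f[1])>2: # follow the vee
        O=O+[0,np.sign(f[1])*.0004,0]; P,q=tool(O,.194)
print(current_ft_torque())
E
```

```text
0.003 [ 0.231  0.293 -0.165] [-0.    -0.     0.003] 60.1917
0.0018 [0.495 0.449 0.151] [-0.     0.     0.002] 60.4833
0.0008 [-0.495 -0.324  3.642] [-0.     0.     0.001] 60.775
[ 0.088 -0.033 -0.044]
```

```bash
python3 - <<'E'
from h import *
np.set_printoptions(precision=3,suppress=True)
command_gripper(.05); print(current_width(),F(4),current_t())
p=current_position(); gz=(gauge_now()-p)/.147
move_straight(p-gz*.07,vel=.2); print(current_t(),F(4))
move_straight(p-gz*.08+[-.05,.10,.06],vel=.25); print(current_t())
i,d=capture("side");cv2.imwrite("pics/s12.png",cv2.resize(i[140:280,200:330],None,fx=4.2,fy=4.2))
i,d=capture("top");cv2.imwrite("pics/t12.png",cv2.resize(i[150:260,140:380],None,fx=3.3,fy=3.3)); np.save("pics/t12.npy",d)
K,T=CAL["top"];Ti=np.linalg.inv(T);V,U=np.mgrid[:384,:512]
C=np.stack([(U-K[0,2])/K[0,0]*d,(V-K[1,2])/K[1,1]*d,d],-1)@Ti[:3,:3].T+Ti[:3,3];C[d==0]=np.nan
L=(C-[.4428,.0332,0])@Rz(.194)
s=(abs(L[...,1])<.012)&(abs(L[...,0]-.011)<.08)&(C[...,2]>.045)&(C[...,2]<.075)
X=L[s]; print(len(X),np.polyfit(X[:,0],X[:,1],1),X[:,0].min(),X[:,0].max(),[np.percentile(X[(abs(X[:,0]-c)<.01)][:,2],90) for c in(-.02,.02,.06)])
E
```

```text
0.05018495653034414 [-0.378  0.17  -0.037] 61.475
61.975 [-0.352 -0.231 -0.244]
62.6833
285 [-0.001  0.001] -0.013089016444399812 0.07817730798167478 [np.float64(0.05832571630353347), np.float64(0.05901775387565009), np.float64(0.06144064836985719)]
```

View pics/s12.png

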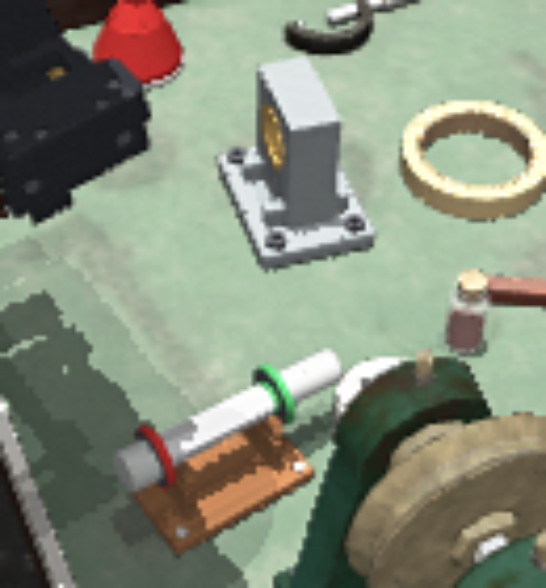

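View pics/t12.png

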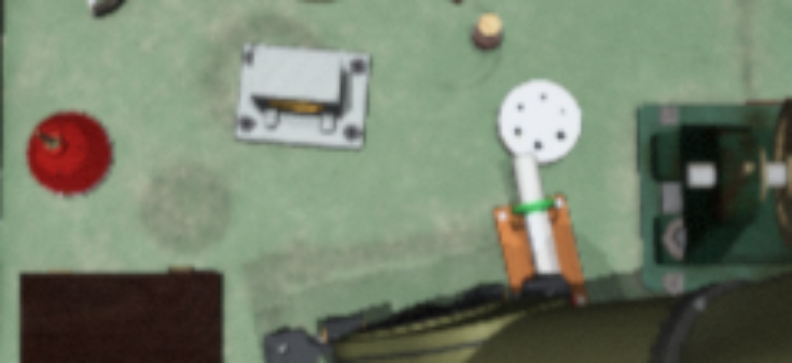

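```bash
python3 - <<'E'
from rig import *
sleep(.2); print(current_t(),current_ft_force(),current_dq().max() if hasattr(current_dq(),'max') else current_dq()); print(sign_off())
E
```

```text
62.9833 [-0.42360061  0.3630079   0.34070863] 0.0012761278254056626
the job is handed in; nothing more can be done
None
```

The bore check is done and the job was handed in at 63.0 s, inside the 72 s limit.

- **Go end:** four light touches in the countersink, at 3 to 5 N, showed where the bore sits. It is about 5 mm to the robot's right of the bush centre and 2 to 2.5 mm up. The go end slid in freely, with 1 N or less of resistance. The guard met the bush at about 6 N, within 0.3 mm of the expected depth, and I drew it out.
- **No-go end:** I centred it with five light touches. It stopped in the countersink at the apex of those touch depths, and I held about 9.5 N there for 1.3 s without it moving. The largest push I recorded against the block was about 10 N.
- **Return:** I laid the gauge back in its rest and let go. The last pictures show it lying level in the vees, in line with where it started to about 1 mm. The gripper is clear of everything.
- **Bystanders:** the oil can and vial look undisturbed in those pictures. The loupe was hidden or outside the crops, so I did not check it at the end. The gripper made no unexpected contact.
- **Disagreement:** by the camera estimates the no-go stop came about 4 mm later than expected. A gauge position about 2 mm out in the grip together with a block position about 2 mm out would explain it. The touch depths fitted a centred stop to within 0.07 mm, so I relied on those.

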